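# Roll the culture bottle up into the cradle

## Robot

A 6-joint arm with a two-finger parallel gripper is mounted at the origin on the work surface. World frame = base frame: x ahead of the robot, y to its left, z up, the work surface at z = 0. Lengths are in m, angles in degrees, forces in N, time in s.
With the tool pointing down it reaches from about 0.375 to 0.9 m from the base axis. Payload 3.1 kg.
Tool frame: the origin (TCP) lies on the centre line of the jaws, within the pads' length; the fingertips stand 25 mm ahead of it and the grasp point (between the pads) lies 6 mm ahead of it; z points along the fingers, y is the line along which they close (so a half turn about z gives the same grasp; the last joint's range is limited). The gripper opens to 87 mm and grips with 3 to 60 N. Pads are 19 mm wide; open, the fingers measure 117 mm over their backs; the gripper's body (75 mm by 190 mm) begins 51 mm behind the grasp point.
Start: joints at [64.143, 30.224, 82.088, -0, 67.689, -10.227], TCP at [0.168, 0.602, 0.248] pointing down, gripper open.
Joint ranges: [-176.69, 176.69], [-43.24, 126.21], [12.49, 139.97], [-82, 262], [0, 151.66], [-163.58, 163.58]. Speed limits (degrees/s): [159.86, 159.86, 180, 180, 180, 180].

## Interface

Orientations are given as a 3x3 rotation matrix whose columns are the frame's x, y, z axes.
In Python, from rig import read_state, capture, camera_params, hand_in gives the robot as it stands.
- The arm moves only by the tool apply_moves, never from a script. Its argument "rows" is a list of rows, each an object of numbers: "x", "y", "z": the shift along the tool's x, y, z in mm; "rx", "ry", "rz": the turn, a rotation vector about the tool's x, y, z in units of 6 degrees (1.0 is 6 degrees); "claw": the closure in counts, from 0 (fully open) to 255 (shut). A call has 1 to 10 rows; each row is the pose to reach, as a shift and turn from the pose commanded when the call began, along the tool's axes at that moment; what a row does not reach only later rows make up. A row lasts 1/8 s, in which the tool goes at most 62.5 mm and 10.7 degrees, less where a joint would pass 70% of its speed; a pose out of reach is approached as far as the arm can. A call with a gripper value outside its range is refused whole. The fingers move at their own pace and stop on an object; the grip force is fixed at half the most. Time passes only in rows, so rows that repeat a pose let the fingers close. It gives the time, the measured TCP pose, the force, the opening and the grip force at its end, in the units of the state.
- read_state(): the state, without advancing time (a new reading comes with each control period).
- capture(name): name is "scene" or "top"; returns (picture, depth): 384x512x3 uint8, red, green, blue; 384x512 float32, m along the optical axis (not along the pixel's ray), 0 where there is no reading.
- camera_params(name): a dict with "fx", "fy", "cx", "cy" (pixels), "xyz" and "orientation" of the camera in the world. Camera axes: x right, y up, looking along -z (the intrinsics and any distortion apply to the point x, -y, -z); pixel columns grow to the right and rows downward; lengths in m; the calibration is good to about 2 mm. A picture is of the moment at which its call begins. camera_params takes no time and is no camera call.
- hand_in(): hands the job in; it is judged then, once.
The state is a dict: "time_s": time; "joint_positions": joint angles; "qvel": joint speeds; "tau": joint torques, N m; "position": TCP position; "tcp_rot": TCP orientation; "force": force on the tool from outside, world axes, zero at the start; "moment": the same for the moment, N m; "opening": opening from 0.0 (shut) to 1.0 (fully open); "grasp_force": force on a finger pad.
Only numpy, scipy, OpenCV 4.12 (cv2) and the standard library are available. Lean on these libraries where they do the work, as an engineer would, in place of code of your own. Each camera call takes 0.05 s, during which the arm holds its last target. There are 200 camera calls.

## Task

Using only the outside of the fingers, gently and slowly push the green-capped bottle up its lane of the sloping ramp, over the crest and into the cradle against the blue stop, so that it stays there when you back away. Keep your fingers behind it all the way so that it never runs back, do not lift it off the ramp, and leave the orange-capped bottle and everything else on the table where they are.

Things in the scene. Friction and masses are not known exactly. Their poses are not given: they have to be found in the camera images.
- ramp: fixed two-lane bottle ramp, 240 mm long, 264 mm wide. Origin on the table under its middle; x points uphill (level), y across the lanes, z up. Lane centre lines at y = +61 and -61 mm, each lane 116 mm wide between white side walls 12 mm above the deck. Blue stop bar at the top: face at x = 82 mm, top at z = 71 mm. Blue lip at the foot, x = -120 to -114 mm, 8 mm above the deck, top at z = 25 mm.
- deck: the ramp's sloping aluminium deck, fixed to it: rises at 10 degrees from z = 20 mm at ramp x = -95 mm to the crest (red line) at x = 43 mm, z = 44 mm. Origin on its surface, midway between the lanes, under the bottles' starts; x up the slope, z square to it. A bottle on it has its centre 25 mm above the surface and, if let go, rolls back to the lip. Smooth.
- seat_a (a point): centre of a bottle at rest in the cradle of the ramp's +y lane: ramp x = 56 mm, z = 66 mm. The cradle is the level floor between crest and stop, 3.5 mm below the crest; with about 1.5 mm of play a bottle lies there and stays.
- seat_b (a point): the same for the lane at the ramp's -y side
- bottle_green: the one to push: closed glass culture bottle with a GREEN cap, a plain cylinder 50 mm in diameter, 110 mm long with cap, 100 to 200 g, lying across one lane at the ramp's foot against the lip (centre at ramp x = -99 mm, z = 45 mm). Origin at its centre; y along its axis, cap (same diameter, 32 mm long) at +y; x and z turn as it rolls.
- bottle_orange: identical bottle with an ORANGE cap in the other lane; bystander, leave it at the foot of the ramp. Same origin and axes.
- jar: closed clear glass jar with a white lid, 64 mm wide, 85 mm tall, standing; bystander, leave alone; origin under its centre
- beaker: open glass beaker, 68 mm wide, 90 mm tall, standing; bystander, leave alone; origin under its centre
- dish_stack: stack of closed culture dishes, 90 mm wide, 60 mm tall; bystander, leave alone; origin under its centre
- spatula: laboratory spatula, 180 mm long, lying on the table; bystander, leave alone
There are look-alikes about, which are no part of the job. What is shaped like the bottle_green but pink, turquoise or yellow is not meant.

How it is judged:
By the outcome, as a careful person would: the job done as asked, in the order asked, and still so for the second after the job is handed in, with the robot touching nothing.
It also fails if it takes over 48 s, if anything falls off the work surface, if the arm or the gripper's body presses on something with over 40 N, if the wrist force passes 120 N, or if a joint passes its speed limit or range.

## Working session

There is one attempt and no reset: what is moved stays moved. The work goes in short steps, Python scripts to look and compute and a tool call to move; the robot and the scene stay as the last step left them, time stands still between calls to the robot, and variables do not carry over. Pictures are saved under pics/ and viewed, at most 10 in all, crops included, and the job is handed in when it is done.

Besides the shell and the picture viewer there is one more tool, called by a JSON object that holds its "name" and its "arguments", one argument or row to a line. apply_moves: Moves the arm, as the interface text tells. Its arguments: {"type":"object","properties":{"rows":{"type":"array"}},"required":["rows"]}

```bash
ls; mkdir -p pics; python3 - <<'E'
from rig import *
import cv2,numpy as np
for n in("scene","top"):
    p,d=capture(n);cv2.imwrite(f"pics/{n}0.png",p[:,:,::-1]);np.save(f"pics/{n}0.npy",d)
    print(camera_params(n))
print(read_state())
E
```

```text
pics
{'fx': 430.77007457918813, 'fy': 430.77007457918813, 'cx': 252.22625470622415, 'cy': 194.30388670131975, 'xyz': array([1.03167225, 0.78172663, 1.0448497 ]), 'orientation': array([[-0.88365767, -0.33466577,  0.3273346 ],
       [ 0.46806227, -0.61941435,  0.63027262],
       [-0.00817492,  0.71015821,  0.70399466]])}
{'fx': 422.0002257556808, 'fy': 422.0002257556808, 'cx': 257.1686580100836, 'cy': 196.30196205569555, 'xyz': array([ 0.3875584 , -0.0713965 ,  1.54406048]), 'orientation': array([[ 3.81777214e-05,  9.93715671e-01, -1.11933749e-01],
       [-9.99932534e-01,  1.33812892e-03,  1.15384729e-02],
       [ 1.16157431e-02,  1.11925757e-01,  9.93648680e-01]])}
{'time_s': 0.1, 'joint_positions': array([ 6.41448615e+01,  3.02732724e+01,  8.21486484e+01, -2.17939704e-03,
        6.76893123e+01, -1.02282090e+01]), 'qvel': array([-0.11830231, -0.09835828, -0.28952675,  0.00129586,  0.00564175,
       -0.08126337]), 'tau': array([-2.27855708e-04, -4.40985131e+01, -1.77151465e+01,  6.34789257e-02,
        5.34265896e-02, -2.62996093e-05]), 'position': array([0.16807915, 0.60134392, 0.24667558]), 'tcp_rot': array([[-9.63039838e-01,  2.69357765e-01, -8.14964006e-04],
       [ 2.69358820e-01,  9.63038276e-01, -1.76239521e-03],
       [ 3.10126696e-04, -1.91677454e-03, -9.99998115e-01]]), 'force': array([ 0.24913626,  0.7403412 , -0.0994428 ]), 'moment': array([-0.01840232,  0.03119969, -0.00019508]), 'grasp_force': 0.0, 'opening': 1.0030372864726091}
```

View pics/scene0.png

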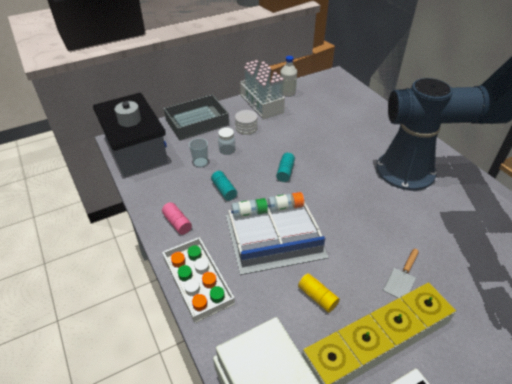

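View pics/top0.png

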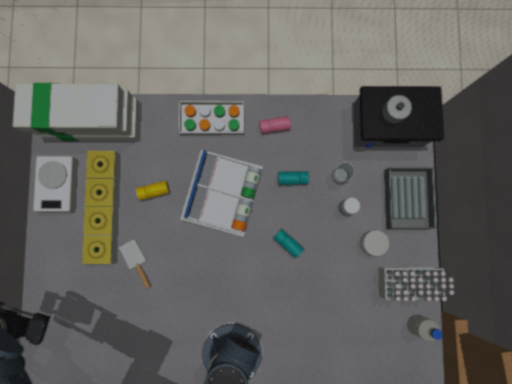

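The top view shows the ramp at about (222,193), rising to the left (world +y). The green bottle is at about (251,183) in the far lane and the orange one at about (241,217). Next I'll enlarge this area.

```bash
python3 - <<'E'
import cv2
a=cv2.imread("pics/top0.png")[140:245,170:310];cv2.imwrite("pics/c1.png",cv2.resize(a,None,fx=5.6,fy=5.6,interpolation=cv2.INTER_CUBIC))
b=cv2.imread("pics/scene0.png")[180:280,210:340];cv2.imwrite("pics/c2.png",cv2.resize(b,None,fx=6,fy=6,interpolation=cv2.INTER_CUBIC))
E
```

```text
(no output)
```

View pics/c1.png

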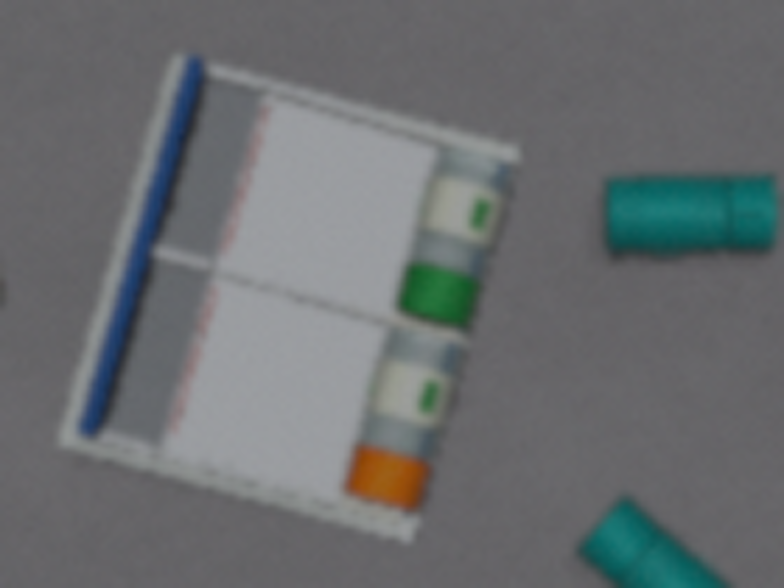

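View pics/c2.png

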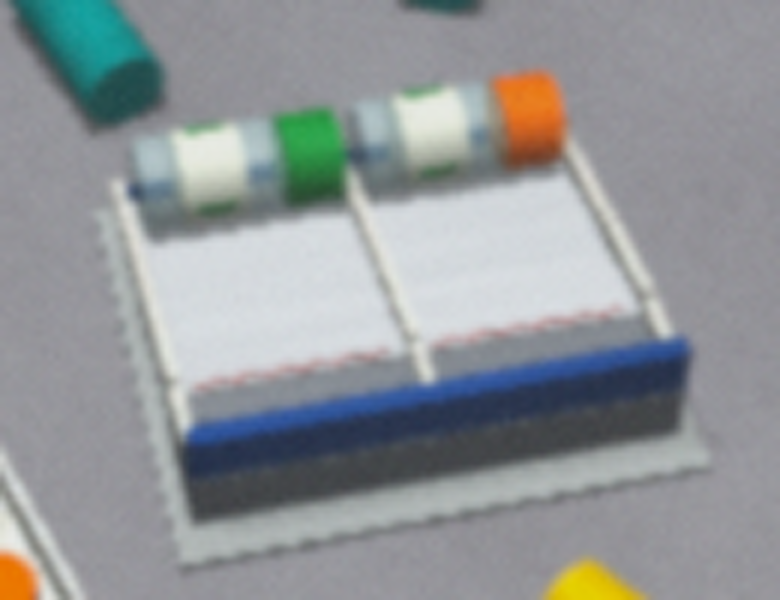

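The crops show the ramp outline clearly. In c1, the blue bar runs from (195,62) to (90,430), the red crest from (264,108) to (170,430), and the wall foot ends are at (517,153) and (410,538). The green bottle spans (475,150) to (437,325), with its cap toward the centre wall. I'll fit the ramp pose from these.

```bash
cat > h.py <<'E'
import numpy as np
from rig import *
def ray(cam,u,v,z):
    c=camera_params(cam);d=c["orientation"]@np.array([(u-c["cx"])/c["fx"],-(v-c["cy"])/c["fy"],-1])
    return c["xyz"]+d*(z-c["xyz"][2])/d[2]
def proj(cam,P):
    c=camera_params(cam);q=(np.asarray(P)-c["xyz"])@c["orientation"]
    return np.stack([c["cx"]+c["fx"]*q[...,0]/-q[...,2],c["cy"]-c["fy"]*q[...,1]/-q[...,2]],-1)
E
python3 - <<'E'
from h import *
from scipy.optimize import least_squares
def W(p,L):
    c,s=np.cos(p[2]),np.sin(p[2]);L=np.array(L,float)
    return np.c_[p[0]+c*L[:,0]-s*L[:,1],p[1]+s*L[:,0]+c*L[:,1],L[:,2]]/1
top=lambda a:np.array(a)/5.6-.4+[170,140]
sc=lambda a:np.array(a)/6-.4+[210,180]
# ramp points (m); x points uphill ~ world +y ; +y ramp ~ world -x
T=top([(437,252+40),(487,172),(452,238),(390,440),(217,262)]) # rough, print only
for n,(u,v),z in [("bar1",(195,62),.071),("bar2",(90,430),.071),("cr1",(264,108),.044),("cr2",(170,430),.044),("foot1",(517,153),.028),("foot2",(410,538),.028),("gA",(475,150),.045+.015),("gB",(437,325),.06),("midfoot",(465,342),.028),("midtop",(155,252),.053)]:
    a=top((u,v));print(n,ray("top",*a,z).round(4))
obs=top([(195,62),(90,430),(264,108),(170,430),(517,153),(410,538)])
sobs=sc([(190,440),(688,348),(120,190),(430,375),])
L=[(.086,-.13,.071),(.086,.13,.071),(.043,-.116,.044),(.043,.116,.044),(-.12,-.13,.028),(-.12,.13,.028)]
r=least_squares(lambda p:(proj("top",W(p,L))-obs).ravel(),[.53,-.03,1.4])
print(r.x,np.degrees(r.x[2]),r.fun.round(2))
p=r.x
S=[(.088,-.13,.071),(.088,.13,.071)]
print(proj("scene",W(p,S))-sobs[:2])
for nm,x in(("foot bottle",-.099),("seat",.056)): print(nm,W(p,[(x,-.061,.045),(x,.061,.045)]).round(4))
# heights from depth for bottle & table
from numpy import load
d=load("pics/top0.npy");print(d[200,300],d[183,250])
E
```

```text
bar1 [0.7163 0.0988 0.071 ]
bar2 [0.4827 0.1608 0.071 ]
cr1 [0.6922 0.0571 0.044 ]
cr2 [0.4845 0.1145 0.044 ]
foot1 [ 0.6661 -0.1063  0.028 ]
foot2 [ 0.4166 -0.0377  0.028 ]
gA [ 0.6621 -0.0788  0.06  ]
gB [ 0.5499 -0.0549  0.06  ]
midfoot [ 0.5424 -0.0726  0.028 ]
midtop [0.5972 0.1246 0.053 ]
[0.57581115 0.04494708 1.29937067] 74.44845557655206 [ 1.69 -2.15 -0.57  2.59  0.53 -1.86 -0.89  2.5  -0.22 -0.75 -0.52 -0.51]
[[-3.96120515 -0.89098482]
 [ 0.52094399 -1.23568474]]
foot bottle [[ 0.608  -0.0668  0.045 ]
 [ 0.4905 -0.0341  0.045 ]]
seat [[0.6496 0.0825 0.045 ]
 [0.5321 0.1153 0.045 ]]
1.5542735 1.4864525
```

{"name": "apply_moves", "arguments": {
  "rows": [
    {"x":-20,"y":-19,"rz":1,"claw":100},
    {"x":-55,"y":-52,"rz":2.5,"claw":180},
    {"x":-91,"y":-86,"rz":4,"claw":180},
    {"x":-127,"y":-120,"rz":5.5,"claw":180},
    {"x":-163,"y":-155,"rz":7,"claw":180},
    {"x":-199,"y":-189,"rz":8.5,"claw":180},
    {"x":-235,"y":-223,"rz":10,"claw":180},
    {"x":-271,"y":-257,"rz":11.5,"claw":180},
    {"x":-300,"y":-285,"rz":13,"claw":180},
    {"x":-320,"y":-304,"rz":15,"claw":180}
  ]
}}

```text
validation failed for argument at $.ro...
```

```bash
cat >> h.py <<'E'
C,Y=np.array([.5758,.0449]),np.radians(74.45)
def rampxy(P):
    d=np.asarray(P)[:2]-C;return np.array([d@[np.cos(Y),np.sin(Y)],d@[-np.sin(Y),np.cos(Y)]])*1000
def to(x,y,z): # ramp mm -> tool shift mm from present pose
    w=np.r_[C+np.array([x*np.cos(Y)-y*np.sin(Y),x*np.sin(Y)+y*np.cos(Y)])/1000,z/1000]
    s=read_state();return (s["tcp_rot"].T@(w-s["position"])*1000).round(1)
def stat():
    s=read_state();R=s["tcp_rot"]
    print("t",s["time_s"],"ramp",rampxy(s["position"]).round(1),"z",round(s["position"][2]*1000,1),"yaw",np.degrees(np.arctan2(R[1,0],R[0,0])).round(2),"F",s["force"].round(2),"op",round(s["opening"],3),"q6",s["joint_positions"].round(0))
E
python3 -c "
from h import *
stat();print(to(-148,-61,120))"
```

```text
t 0.1 ramp [426.8 542. ] z 246.7 yaw 164.37 F [ 0.25  0.74 -0.1 ] op 1.003 q6 [ 64.  30.  82.  -0.  68. -10.]
[-603.8 -573.7  127.6]
```

{"name": "apply_moves", "arguments": {
  "rows": [
    {"x":-20,"y":-19,"z":0,"rx":0,"ry":0,"rz":1,"claw":100},
    {"x":-55,"y":-52,"z":0,"rx":0,"ry":0,"rz":2.5,"claw":180},
    {"x":-91,"y":-86,"z":0,"rx":0,"ry":0,"rz":4,"claw":180},
    {"x":-127,"y":-120,"z":0,"rx":0,"ry":0,"rz":5.5,"claw":180},
    {"x":-163,"y":-155,"z":0,"rx":0,"ry":0,"rz":7,"claw":180},
    {"x":-199,"y":-189,"z":0,"rx":0,"ry":0,"rz":8.5,"claw":180},
    {"x":-235,"y":-223,"z":0,"rx":0,"ry":0,"rz":10,"claw":180},
    {"x":-271,"y":-257,"z":0,"rx":0,"ry":0,"rz":11.5,"claw":180},
    {"x":-300,"y":-285,"z":0,"rx":0,"ry":0,"rz":13,"claw":180},
    {"x":-320,"y":-304,"z":0,"rx":0,"ry":0,"rz":15,"claw":180}
  ]
}}

```text
time_s: 1.35
position: [0.3952, 0.2212, 0.2473]
tcp_rot: [[0.256, 0.967, -0.0], [0.967, -0.256, -0.0], [-0.0, -0.0, -1.0]]
force: [-0.3, -0.1, -0.2]
opening: 0.296
grasp_force: 0.0
```

```bash
python3 -c "
from h import *
stat();print(to(-148,-61,150))"
```

```text
t 1.35 ramp [121.5 221.2] z 247.3 yaw 75.19 F [-0.32 -0.15 -0.19] op 0.296 q6 [ 15.  17. 106.  -0.  57.  30.]
[-273.1  278.8   97.4]
```

{"name": "apply_moves", "arguments": {
  "rows": [
    {"x":-15,"y":15,"z":0,"rx":0,"ry":0,"rz":0,"claw":180},
    {"x":-45,"y":46,"z":0,"rx":0,"ry":0,"rz":0,"claw":180},
    {"x":-80,"y":81,"z":0,"rx":0,"ry":0,"rz":0,"claw":180},
    {"x":-115,"y":117,"z":0,"rx":0,"ry":0,"rz":0,"claw":180},
    {"x":-150,"y":153,"z":0,"rx":0,"ry":0,"rz":0,"claw":180},
    {"x":-185,"y":188,"z":10,"rx":0,"ry":0,"rz":0,"claw":180},
    {"x":-220,"y":224,"z":30,"rx":0,"ry":0,"rz":0,"claw":180},
    {"x":-250,"y":255,"z":50,"rx":0,"ry":0,"rz":0,"claw":180},
    {"x":-268,"y":274,"z":70,"rx":0,"ry":0,"rz":0,"claw":180},
    {"x":-273,"y":279,"z":80,"rx":0,"ry":0,"rz":0,"claw":180}
  ]
}}

```text
time_s: 2.6
position: [0.5971, -0.1121, 0.1659]
tcp_rot: [[0.25, 0.968, -0.002], [0.968, -0.25, 0.001], [0.0, -0.002, -1.0]]
force: [-1.0, -0.6, 0.9]
opening: 0.29
grasp_force: 0.0
```

```bash
python3 - <<'E'
from h import *
import cv2
p,d=capture("scene");cv2.imwrite("pics/s1.png",cv2.resize(p[120:290,180:400,::-1],None,fx=3.5,fy=3.5,interpolation=cv2.INTER_CUBIC))
stat();print(to(-148,-61,60))
E
```

```text
t 2.65 ramp [-145.3  -61.9] z 165.1 yaw 75.54 F [-0.06 -0.89 -1.02] op 0.297 q6 [-21.  35.  89.  -0.  57.  -7.]
[ -2.7  -0.6 105.1]
```

View pics/s1.png

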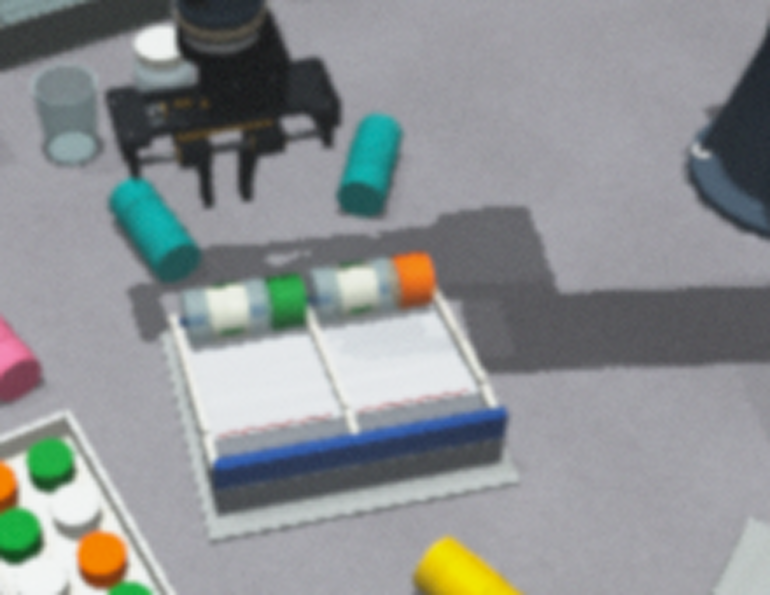

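The fingers sit behind the green bottle and are clear of both turquoise ones, so I'll descend.

{"name": "apply_moves", "arguments": {
  "rows": [
    {"x":-2,"y":0,"z":20,"rx":0,"ry":0,"rz":0.15,"claw":180},
    {"x":-2,"y":0,"z":45,"rx":0,"ry":0,"rz":0.15,"claw":180},
    {"x":-2,"y":0,"z":70,"rx":0,"ry":0,"rz":0.15,"claw":180},
    {"x":-2,"y":0,"z":90,"rx":0,"ry":0,"rz":0.15,"claw":180},
    {"x":-2,"y":0,"z":102,"rx":0,"ry":0,"rz":0.15,"claw":180},
    {"x":-2,"y":0,"z":105,"rx":0,"ry":0,"rz":0.15,"claw":180},
    {"x":-2,"y":0,"z":105,"rx":0,"ry":0,"rz":0.15,"claw":180},
    {"x":-2,"y":0,"z":105,"rx":0,"ry":0,"rz":0.15,"claw":180}
  ]
}}

```text
time_s: 3.65
position: [0.5972, -0.1129, 0.0634]
tcp_rot: [[0.263, 0.965, 0.002], [0.965, -0.263, -0.001], [-0.0, 0.002, -1.0]]
force: [-0.8, 0.1, 0.2]
opening: 0.294
grasp_force: 0.0
```

```bash
python3 -c "
from h import *
stat();print(to(-134,-61,60))"
```

```text
t 3.65 ramp [-146.3  -62.9] z 63.4 yaw 74.73 F [-0.77  0.12  0.23] op 0.294 q6 [-21.  43.  92.   0.  45.  -6.]
[12.3 -1.8  3.4]
```

{"name": "apply_moves", "arguments": {
  "rows": [
    {"x":2,"y":-2,"z":2,"rx":0,"ry":0,"rz":0.05,"claw":180},
    {"x":4,"y":-2,"z":4,"rx":0,"ry":0,"rz":0.05,"claw":180},
    {"x":6,"y":-2,"z":4,"rx":0,"ry":0,"rz":0.05,"claw":180},
    {"x":8,"y":-2,"z":4,"rx":0,"ry":0,"rz":0.05,"claw":180},
    {"x":10,"y":-2,"z":4,"rx":0,"ry":0,"rz":0.05,"claw":180},
    {"x":11.5,"y":-2,"z":4,"rx":0,"ry":0,"rz":0.05,"claw":180},
    {"x":13,"y":-2,"z":4,"rx":0,"ry":0,"rz":0.05,"claw":180},
    {"x":14.5,"y":-2,"z":4,"rx":0,"ry":0,"rz":0.05,"claw":180},
    {"x":16,"y":-2,"z":3.5,"rx":0,"ry":0,"rz":0.05,"claw":180},
    {"x":18,"y":-2,"z":3,"rx":0,"ry":0,"rz":0.05,"claw":180}
  ]
}}

```text
time_s: 4.9
position: [0.5995, -0.0948, 0.0596]
tcp_rot: [[0.269, 0.963, 0.0], [0.963, -0.269, -0.0], [-0.0, 0.0, -1.0]]
force: [-0.2, -0.4, -0.5]
opening: 0.296
grasp_force: 0.4
```

```bash
python3 -c "
from h import *
stat()"
```

```text
t 4.9 ramp [-128.3  -60.3] z 59.6 yaw 74.42 F [-0.19 -0.41 -0.55] op 0.296 q6 [-20.  44.  92.  -0.  44.  -4.]
```

{"name": "apply_moves", "arguments": {
  "rows": [
    {"x":2.5,"y":0,"z":-0.4,"rx":0,"ry":0,"rz":0,"claw":180},
    {"x":5,"y":0,"z":-0.9,"rx":0,"ry":0,"rz":0,"claw":180},
    {"x":7.5,"y":0,"z":-1.3,"rx":0,"ry":0,"rz":0,"claw":180},
    {"x":10,"y":0,"z":-1.7,"rx":0,"ry":0,"rz":0,"claw":180},
    {"x":12.5,"y":0,"z":-2.2,"rx":0,"ry":0,"rz":0,"claw":180},
    {"x":15,"y":0,"z":-2.6,"rx":0,"ry":0,"rz":0,"claw":180},
    {"x":17.5,"y":0,"z":-3,"rx":0,"ry":0,"rz":0,"claw":180},
    {"x":20,"y":0,"z":-3.5,"rx":0,"ry":0,"rz":0,"claw":180},
    {"x":22.5,"y":0,"z":-3.9,"rx":0,"ry":0,"rz":0,"claw":180},
    {"x":25,"y":0,"z":-4.3,"rx":0,"ry":0,"rz":0,"claw":180}
  ]
}}

```text
time_s: 6.15
position: [0.6062, -0.0706, 0.0639]
tcp_rot: [[0.268, 0.963, 0.0], [0.963, -0.268, -0.0], [-0.0, 0.0, -1.0]]
force: [-0.1, -1.0, 1.1]
opening: 0.294
grasp_force: 0.4
```

```bash
python3 - <<'E'
from h import *
import cv2
p,d=capture("scene");cv2.imwrite("pics/s2.png",cv2.resize(p[150:290,200:360,::-1],None,fx=4.2,fy=4.2,interpolation=cv2.INTER_CUBIC))
stat()
E
```

```text
t 6.2 ramp [-102.8  -60.2] z 63.9 yaw 74.43 F [-0.5  -0.09 -0.1 ] op 0.295 q6 [-17.  43.  92.   0.  45.  -2.]
```

View pics/s2.png

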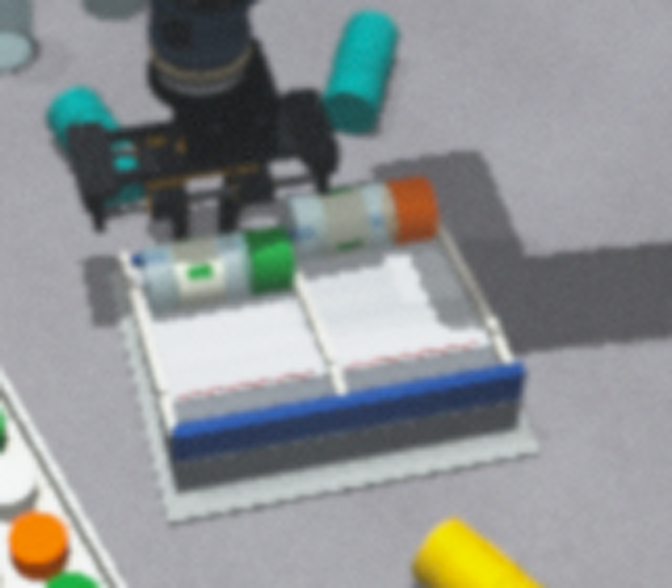

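The green bottle sits square in its lane, roughly 25–30 mm up, with the fingers behind it. The orange one is still at the foot. I'll keep pushing.

{"name": "apply_moves", "arguments": {
  "rows": [
    {"x":3,"y":0,"z":-0.5,"rx":0,"ry":0,"rz":0,"claw":180},
    {"x":6,"y":0,"z":-1,"rx":0,"ry":0,"rz":0,"claw":180},
    {"x":9,"y":0,"z":-1.6,"rx":0,"ry":0,"rz":0,"claw":180},
    {"x":12,"y":0,"z":-2.1,"rx":0,"ry":0,"rz":0,"claw":180},
    {"x":15,"y":0,"z":-2.6,"rx":0,"ry":0,"rz":0,"claw":180},
    {"x":18,"y":0,"z":-3.1,"rx":0,"ry":0,"rz":0,"claw":180},
    {"x":21,"y":0,"z":-3.6,"rx":0,"ry":0,"rz":0,"claw":180},
    {"x":24,"y":0,"z":-4.2,"rx":0,"ry":0,"rz":0,"claw":180},
    {"x":27,"y":0,"z":-4.7,"rx":0,"ry":0,"rz":0,"claw":180},
    {"x":30,"y":0,"z":-5.2,"rx":0,"ry":0,"rz":0,"claw":180}
  ]
}}

```text
time_s: 7.45
position: [0.6142, -0.0417, 0.0691]
tcp_rot: [[0.268, 0.963, -0.0], [0.963, -0.268, -0.0], [-0.0, -0.0, -1.0]]
force: [-0.2, -1.7, -1.1]
opening: 0.296
grasp_force: 0.4
```

{"name": "apply_moves", "arguments": {
  "rows": [
    {"x":3,"y":0,"z":-0.5,"rx":0,"ry":0,"rz":0,"claw":180},
    {"x":6,"y":0,"z":-1,"rx":0,"ry":0,"rz":0,"claw":180},
    {"x":9,"y":0,"z":-1.6,"rx":0,"ry":0,"rz":0,"claw":180},
    {"x":12,"y":0,"z":-2.1,"rx":0,"ry":0,"rz":0,"claw":180},
    {"x":15,"y":0,"z":-2.6,"rx":0,"ry":0,"rz":0,"claw":180},
    {"x":18,"y":0,"z":-3.1,"rx":0,"ry":0,"rz":0,"claw":180},
    {"x":21,"y":0,"z":-3.6,"rx":0,"ry":0,"rz":0,"claw":180},
    {"x":24,"y":0,"z":-4.2,"rx":0,"ry":0,"rz":0,"claw":180},
    {"x":27,"y":0,"z":-4.7,"rx":0,"ry":0,"rz":0,"claw":180},
    {"x":30,"y":0,"z":-5.2,"rx":0,"ry":0,"rz":0,"claw":180}
  ]
}}

```text
time_s: 8.7
position: [0.6223, -0.0128, 0.0743]
tcp_rot: [[0.268, 0.963, -0.0], [0.963, -0.268, -0.0], [-0.0, -0.0, -1.0]]
force: [-0.8, -0.9, 0.3]
opening: 0.294
grasp_force: 0.4
```

```bash
python3 - <<'E'
from h import *
import cv2
p,d=capture("scene");cv2.imwrite("pics/s3.png",cv2.resize(p[150:290,200:360,::-1],None,fx=4.2,fy=4.2,interpolation=cv2.INTER_CUBIC))
stat()
E
```

```text
t 8.75 ramp [-42.7 -60.3] z 74.3 yaw 74.43 F [-0.22 -0.43 -0.94] op 0.293 q6 [-11.  43.  90.   0.  47.   4.]
```

View pics/s3.png

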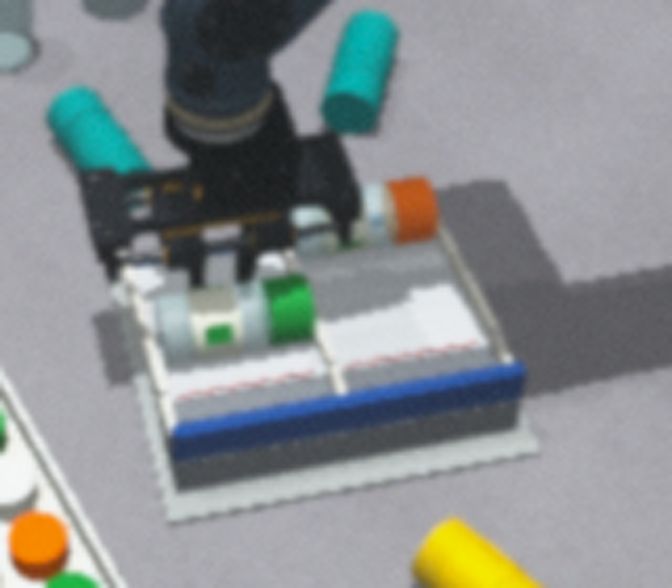

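The bottle is square at mid-ramp, still held by the fingers. I'll continue to just short of the crest, then slow down.

{"name": "apply_moves", "arguments": {
  "rows": [
    {"x":3,"y":0,"z":-0.5,"rx":0,"ry":0,"rz":0,"claw":180},
    {"x":6,"y":0,"z":-1,"rx":0,"ry":0,"rz":0,"claw":180},
    {"x":9,"y":0,"z":-1.6,"rx":0,"ry":0,"rz":0,"claw":180},
    {"x":12,"y":0,"z":-2.1,"rx":0,"ry":0,"rz":0,"claw":180},
    {"x":15,"y":0,"z":-2.6,"rx":0,"ry":0,"rz":0,"claw":180},
    {"x":18,"y":0,"z":-3.1,"rx":0,"ry":0,"rz":0,"claw":180},
    {"x":21,"y":0,"z":-3.6,"rx":0,"ry":0,"rz":0,"claw":180},
    {"x":24,"y":0,"z":-4.2,"rx":0,"ry":0,"rz":0,"claw":180},
    {"x":27,"y":0,"z":-4.7,"rx":0,"ry":0,"rz":0,"claw":180},
    {"x":30,"y":0,"z":-5.2,"rx":0,"ry":0,"rz":0,"claw":180}
  ]
}}

```text
time_s: 10.0
position: [0.6303, 0.0161, 0.0795]
tcp_rot: [[0.268, 0.963, -0.0], [0.963, -0.268, 0.0], [0.0, -0.0, -1.0]]
force: [-0.2, -0.1, -0.3]
opening: 0.294
grasp_force: 0.4
```

{"name": "apply_moves", "arguments": {
  "rows": [
    {"x":1.5,"y":0,"z":-0.3,"rx":0,"ry":0,"rz":0,"claw":180},
    {"x":3,"y":0,"z":-0.5,"rx":0,"ry":0,"rz":0,"claw":180},
    {"x":4.5,"y":0,"z":-0.8,"rx":0,"ry":0,"rz":0,"claw":180},
    {"x":6,"y":0,"z":-1,"rx":0,"ry":0,"rz":0,"claw":180},
    {"x":7.5,"y":0,"z":-1.3,"rx":0,"ry":0,"rz":0,"claw":180},
    {"x":9,"y":0,"z":-1.5,"rx":0,"ry":0,"rz":0,"claw":180},
    {"x":10.5,"y":0,"z":-1.8,"rx":0,"ry":0,"rz":0,"claw":180},
    {"x":12,"y":0,"z":-2,"rx":0,"ry":0,"rz":0,"claw":180},
    {"x":13.5,"y":0,"z":-2.3,"rx":0,"ry":0,"rz":0,"claw":180},
    {"x":15,"y":0,"z":-2.5,"rx":0,"ry":0,"rz":0,"claw":180}
  ]
}}

```text
time_s: 11.25
position: [0.6343, 0.0305, 0.082]
tcp_rot: [[0.268, 0.963, -0.0], [0.963, -0.268, 0.0], [-0.0, -0.0, -1.0]]
force: [0.1, -0.9, -0.1]
opening: 0.291
grasp_force: 0.4
```

{"name": "apply_moves", "arguments": {
  "rows": [
    {"x":1,"y":0,"z":-0.2,"rx":0,"ry":0,"rz":0,"claw":180},
    {"x":2,"y":0,"z":-0.3,"rx":0,"ry":0,"rz":0,"claw":180},
    {"x":3,"y":0,"z":-0.4,"rx":0,"ry":0,"rz":0,"claw":180},
    {"x":4,"y":0,"z":-0.5,"rx":0,"ry":0,"rz":0,"claw":180},
    {"x":5,"y":0,"z":-0.5,"rx":0,"ry":0,"rz":0,"claw":180},
    {"x":6,"y":0,"z":-0.5,"rx":0,"ry":0,"rz":0,"claw":180},
    {"x":7,"y":0,"z":-0.5,"rx":0,"ry":0,"rz":0,"claw":180},
    {"x":8,"y":0,"z":-0.5,"rx":0,"ry":0,"rz":0,"claw":180},
    {"x":9,"y":0,"z":-0.5,"rx":0,"ry":0,"rz":0,"claw":180},
    {"x":10,"y":0,"z":-0.5,"rx":0,"ry":0,"rz":0,"claw":180}
  ]
}}

```text
time_s: 12.5
position: [0.637, 0.0401, 0.0824]
tcp_rot: [[0.268, 0.963, -0.0], [0.963, -0.268, 0.0], [0.0, -0.0, -1.0]]
force: [0.4, 0.9, -0.1]
opening: 0.295
grasp_force: 0.0
```

```bash
python3 - <<'E'
from h import *
import cv2
p,d=capture("scene");cv2.imwrite("pics/s4.png",cv2.resize(p[190:270,220:340,::-1],None,fx=6,fy=6,interpolation=cv2.INTER_CUBIC))
stat()
E
```

```text
t 12.55 ramp [ 11.9 -60.3] z 82.5 yaw 74.43 F [ 0.97  0.19 -0.1 ] op 0.294 q6 [-6. 43. 87.  0. 50.  9.]
```

View pics/s4.png

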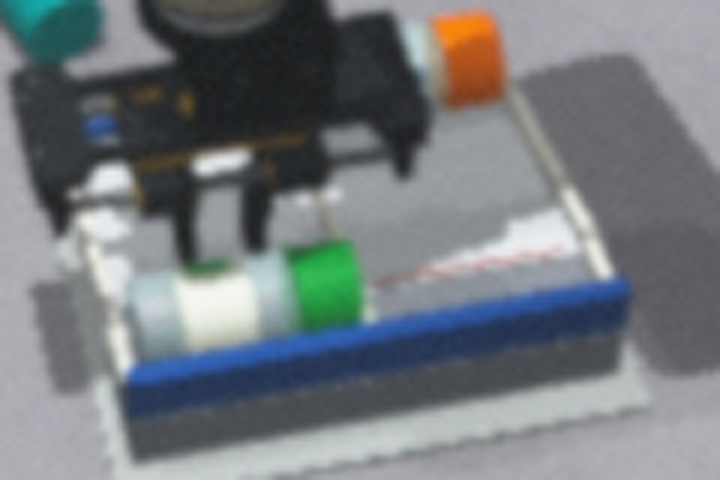

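The pad force has dropped to zero and the bottle appears to lie behind the stop. I'll follow up a few mm gently, then back away slowly and check.

{"name": "apply_moves", "arguments": {
  "rows": [
    {"x":1,"y":0,"z":0,"rx":0,"ry":0,"rz":0,"claw":180},
    {"x":2,"y":0,"z":0,"rx":0,"ry":0,"rz":0,"claw":180},
    {"x":3,"y":0,"z":0,"rx":0,"ry":0,"rz":0,"claw":180},
    {"x":4,"y":0,"z":0,"rx":0,"ry":0,"rz":0,"claw":180},
    {"x":5,"y":0,"z":0,"rx":0,"ry":0,"rz":0,"claw":180},
    {"x":6,"y":0,"z":0,"rx":0,"ry":0,"rz":0,"claw":180},
    {"x":7,"y":0,"z":0,"rx":0,"ry":0,"rz":0,"claw":180},
    {"x":7,"y":0,"z":0,"rx":0,"ry":0,"rz":0,"claw":180}
  ]
}}

```text
time_s: 13.55
position: [0.6389, 0.0469, 0.0824]
tcp_rot: [[0.268, 0.963, 0.0], [0.963, -0.268, -0.0], [0.0, 0.0, -1.0]]
force: [-0.6, -0.2, -0.9]
opening: 0.298
grasp_force: 0.0
```

{"name": "apply_moves", "arguments": {
  "rows": [
    {"x":-2,"y":0,"z":0,"rx":0,"ry":0,"rz":0,"claw":180},
    {"x":-4,"y":0,"z":0,"rx":0,"ry":0,"rz":0,"claw":180},
    {"x":-6,"y":0,"z":0,"rx":0,"ry":0,"rz":0,"claw":180},
    {"x":-8,"y":0,"z":0,"rx":0,"ry":0,"rz":0,"claw":180},
    {"x":-8,"y":0,"z":0,"rx":0,"ry":0,"rz":0,"claw":180}
  ]
}}

```text
time_s: 14.18
position: [0.6367, 0.0388, 0.0824]
tcp_rot: [[0.269, 0.963, -0.0], [0.963, -0.269, -0.0], [-0.0, -0.0, -1.0]]
force: [0.6, -0.5, 1.0]
opening: 0.295
grasp_force: 0.0
```

```bash
python3 - <<'E'
from h import *
import cv2
stat()
p,d=capture("scene")
# project predicted seated-bottle axis top-front line ends
def w(x,y,z): return np.r_[C+np.array([x*np.cos(Y)-y*np.sin(Y),x*np.sin(Y)+y*np.cos(Y)])/1000,z/1000]
img=cv2.resize(p[190:270,220:340,::-1],None,fx=6,fy=6,interpolation=cv2.INTER_CUBIC)
a=np.linspace(0,2*np.pi,60)
for y in(-116,-6,):
    q=proj("scene",np.array([w(56+25*np.cos(t),y,66+25*np.sin(t)) for t in a]))
    cv2.polylines(img,[((q-[220,190]+.4)*6).astype(int)],True,(0,0,255),1)
cv2.imwrite("pics/s5.png",img)
E
```

```text
t 14.175 ramp [ 10.5 -60.3] z 82.4 yaw 74.41 F [ 0.6  -0.46  1.04] op 0.295 q6 [-7. 43. 87. -0. 50.  9.]
```

View pics/s5.png

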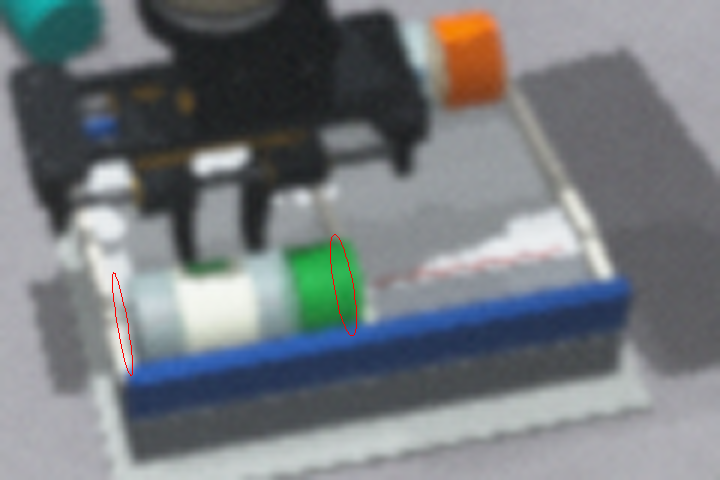

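The bottle matches its predicted seated outline and hasn't moved with the fingers back. I'll rise straight up and do a last check.

{"name": "apply_moves", "arguments": {
  "rows": [
    {"x":-6,"y":0,"z":0,"rx":0,"ry":0,"rz":0,"claw":180},
    {"x":-10,"y":0,"z":-8,"rx":0,"ry":0,"rz":0,"claw":180},
    {"x":-10,"y":0,"z":-25,"rx":0,"ry":0,"rz":0,"claw":180},
    {"x":-10,"y":0,"z":-50,"rx":0,"ry":0,"rz":0,"claw":180},
    {"x":-10,"y":0,"z":-80,"rx":0,"ry":0,"rz":0,"claw":180},
    {"x":-10,"y":0,"z":-105,"rx":0,"ry":0,"rz":0,"claw":180},
    {"x":-10,"y":0,"z":-118,"rx":0,"ry":0,"rz":0,"claw":180},
    {"x":-10,"y":0,"z":-120,"rx":0,"ry":0,"rz":0,"claw":180},
    {"x":-10,"y":0,"z":-120,"rx":0,"ry":0,"rz":0,"claw":180},
    {"x":-10,"y":0,"z":-120,"rx":0,"ry":0,"rz":0,"claw":180}
  ]
}}

```text
time_s: 15.48
position: [0.6334, 0.0294, 0.2013]
tcp_rot: [[0.269, 0.963, -0.002], [0.963, -0.269, 0.0], [-0.0, -0.002, -1.0]]
force: [-0.8, 0.4, 0.0]
opening: 0.296
grasp_force: 0.0
```

```bash
python3 - <<'E'
from h import *
import cv2
stat()
p,d=capture("scene")
cv2.imwrite("pics/s6.png",cv2.resize(p[150:290,200:360,::-1],None,fx=4.2,fy=4.2,interpolation=cv2.INTER_CUBIC))
E
```

```text
t 15.475 ramp [  0.5 -59.6] z 201.3 yaw 74.42 F [-0.85  0.44  0.02] op 0.296 q6 [-7. 34. 83. -0. 63.  8.]
```

View pics/s6.png

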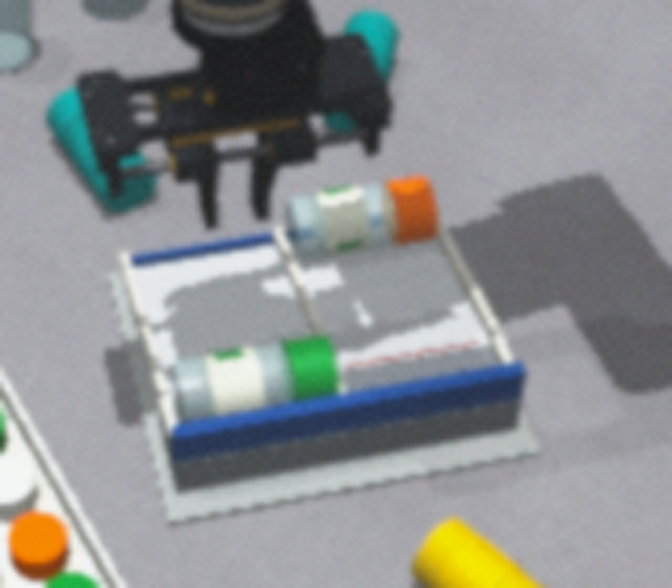

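The green bottle rests in the cradle against the stop, the orange one is still at the foot, and the gripper is clear.

```bash
python3 -c "
from rig import *
print(hand_in())"
```

```text
the job is handed in; nothing more can be done
None
```

The green-capped bottle is in the cradle against the blue stop and stayed there when the arm backed away. The orange-capped bottle is still at the foot of the ramp, and the job was handed in at about 15.5 s.

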